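# Hang the heat-sink module on the case's pin by its slot

## Task

Take the heat-sink module by its grip block and hang it on the headed pin on the front of the black power-supply case: lay the slot's long upper lip lightly on the pin, slide the slot sideways over the pin right up to its end with the roof still resting on the pin, then let the module down gently so that the pin sits in the notch, and let go so that it hangs free and still. The pin's exact height is not known, so feel for it and never force the module against the case; leave the other things on the bench alone.

Things in the scene. Friction and masses are not known exactly. Their poses are not given: they have to be found in the camera images.
- module: Heat-sink module, 0.26 to 0.5 kg, standing on the bench. Origin: centre of its underside, below notch and grip; z up, y along the hanger plate, x through its thickness. Bottom: finned aluminium block 36 (x) x 70 (y) x 40 high. Above it an 8 mm thick steel hanger plate in the y-z plane, y -36 to +40, z 40 to 128, with a level side slot open to +y. It balances below the notch.
- grip (a point): Middle of the module's black plastic grip block, which stands on top of the hanger plate: 16 (x) x 24 (y), z 127 to 169 above the module's underside; the point is at 150. Axes as the module's. Best taken from above with the fingers on the 24 mm width (closing along y).
- slot_mouth (a point): Mouth of the slot: at y = +40 of the module, z = 99 above its underside; axes as the module's. The slot is 12 high (z 93 to 105) and runs level to its end wall at y = -5.5. Its lower lip ends at y = +40; the upper lip (z 105 to 128) reaches on to y = +62, so it can be laid on a pin from above before the slot slides over it.
- notch (a point): Centre of the roof of the hanging notch at the slot's inner end: y = 0, z = 113 of the module; axes as the module's. The notch is 11 wide (y -5.5 to +5.5, flush with the slot's end wall) and rises 8 above the slot's roof. Hung on the pin, this point lies 4 above the pin's axis.
- case: Black power-supply case, fixed: 120 deep (x) x 180 wide (y), top at 172, low carrying handle to 183. Its front plate looks along its own +x, away from the robot, 32 behind the origin (x = -32). Origin: on the bench below the middle of the pin; z up, pin along x. Press on it with no more than about 15 N.
- pin_mid (a point): Nominal middle of the level steel pin on the case's front, 160 above the bench; axes as the case's. Diameter 8, free from x = -26 (clamp block 30 x 30) to x = +22 (round head, diameter 20). Its true height is up to 12 above or below this point, unmeasured: feel or look for it; its y is true. Hang the module with its y axis along the case's y, sliding it towards the case's +y.
- spool: Solder-wire spool, diameter 56, 42 high, standing; origin at the centre of its underside. Leave it alone.
- screwdriver: Screwdriver lying on the bench, under 35 high. Leave it alone.
- tray: Small grey parts tray, 100 x 160 x 25. Leave it alone.

How it is judged:
By the outcome, as a careful person would: the job done as asked, in the order asked, and still so for the second after the job is handed in, with the robot touching nothing.
It also fails if it takes over 69 s, if anything falls off the work surface, if the arm or the gripper's body presses on something with over 40 N, if the wrist force passes 120 N, or if a joint passes its speed limit or range.

## Robot

A 7-joint arm with a two-finger parallel gripper is mounted at the origin on the work surface. World frame = base frame: x ahead of the robot, y to its left, z up, the work surface at z = 0. Lengths are in m, angles in rad, forces in N, time in s.
With the tool pointing down it reaches from about 0.425 to 0.925 m from the base axis. Payload 6.8 kg.
Tool frame: the origin (TCP) lies midway between the tips of the shut fingers; the grasp point (between the pads) lies 19 mm behind it; z points along the fingers, y is the line along which they close (so a half turn about z gives the same grasp; the last joint's range is limited). The gripper opens to 85 mm and grips with 20 to 120 N. Pads are 22 mm wide; open, the fingers measure 114 mm over their backs; the gripper's body (76 mm by 85 mm) begins 54 mm behind the grasp point. The pads swing forward as they close: fully open they stand 13 mm farther back than shut.
Start: joints at [1.191, 0.477, 0.022, 1.555, -0.011, 1.109, -0.083], TCP at [0.181, -0.65, 0.231] pointing down, gripper open.
Joint ranges: [-2.96, 2.96], [-0.34, 2.1], [-1.41, 1.46], [0.24, 2.44], [-1.37, 4.51], [0.17, 1.92], [-2.96, 2.96]. Speed limits (rad/s): [2.39, 2.39, 3.14, 3.14, 3.14, 3.14, 3.14].

## Interface

Orientations are given as a unit quaternion [w, x, y, z].
In Python, from station import bot, eyes, ticket gives the robot as it stands.
- The arm moves only by the shell command python3 -m crank 'ROWS' [FORCE]. ROWS is text: rows parted by semicolons, each of 7 numbers parted by spaces: the shift along the tool's x, y, z in units of 0.5 m (1.0 is 0.5 m), then the turn, a rotation vector about the tool's x, y, z in units of 180 degrees (1.0 is 180 degrees), then the closure, from 0 (fully open) to 1 (shut). A call has 1 to 20 rows; each row is the pose to reach, as a shift and turn from the pose commanded when the call began, along the tool's axes at that moment, turning the shorter way round; what a row does not reach only later rows make up. A row lasts 1/10 s, in which the tool goes at most 50 mm and 8.59 degrees, less where a joint would pass 70% of its speed; a pose out of reach is approached as far as the arm can. A call with a number of a shift or a turn outside -1 to 1 is refused whole. A call with a gripper value outside its range is refused whole. The fingers move at their own pace and stop on an object; FORCE is the grip in N (left out, the last holds). Time passes only in rows, so rows that repeat a pose let the fingers close. It gives the time, the measured TCP pose, the force, the opening and the grip force at its end, in the units of the state.
- bot.get_obs(): the state, without advancing time (a new reading comes with each control period).
- eyes.read_camera(name): name is "scene" or "top" or "wrist"; returns a dict with "image" (480x640x3 uint8, red, green, blue), "K" (3x3 intrinsics, pixels), "R" (3x3) and "t" (3): a world point X has camera coordinates R X + t. Camera axes: x right, y down, z forward; pixel columns grow to the right and rows downward; lengths in m; the calibration is good to about 2 mm. A picture is of the moment at which its call begins. There is no depth.
- ticket.hand_in(): hands the job in; it is judged then, once.
The state is a dict: "t": time; "q": joint angles; "joint_vel": joint speeds; "joint_torque": joint torques, N m; "eef_pos": TCP position; "tool_rot": TCP orientation; "contact_force": force on the tool from outside, world axes, zero at the start; "torque": the same for the moment, N m; "gripper_width": opening from 0.0 (shut) to 1.0 (fully open); "grasp_force": force on a finger pad.
Only numpy, scipy, OpenCV 4.12 (cv2) and the standard library are available. Lean on these libraries where they do the work, as an engineer would, in place of code of your own. Each camera call takes 0.05 s, during which the arm holds its last target. There are 200 camera calls.

## Working session

There is one attempt and no reset: what is moved stays moved. The work goes in short steps, Python scripts to look and compute and a shell command to move; the robot and the scene stay as the last step left them, time stands still between calls to the robot, and variables do not carry over. Pictures are saved under pics/ and viewed, at most 10 in all, crops included, and the job is handed in when it is done.

```bash
mkdir -p pics; python3 - <<'E'
from station import bot,eyes
import cv2,numpy as np
for n in("scene","top"):
    c=eyes.read_camera(n);cv2.imwrite(f"pics/{n}0.png",c["image"][:,:,::-1]);np.savez(f"{n}0.npz",**c)
    print(n,c["K"].tolist(),np.round(-c["R"].T@c["t"],3),np.round(c["R"],3).tolist())
o=bot.get_obs();print(o)
E
```

```text
scene [[483.31468386465366, 0.0, 324.58817937395503], [0.0, 483.31468386465366, 237.50468306686093], [0.0, 0.0, 1.0]] [ 1.095 -0.062  0.762] [[0.16, 0.987, -0.007], [0.772, -0.129, -0.622], [-0.615, 0.095, -0.783]]
top [[448.75197796407633, 0.0, 323.1586714951502], [0.0, 448.75197796407633, 240.02895576732269], [0.0, 0.0, 1.0]] [0.433 0.034 0.967] [[-0.006, -0.999, 0.037], [-0.985, -0.001, -0.175], [0.175, -0.038, -0.984]]
{'t': 0.1, 'q': array([ 1.19087438,  0.4777235 ,  0.02236755,  1.55638156, -0.01150024,
        1.10934107, -0.0830724 ]), 'joint_vel': array([-0.00093907, -0.00043945,  0.00063524, -0.00412363, -0.0005929 ,
        0.00070473,  0.00124078]), 'joint_torque': array([ 4.71894295e-03, -5.97764003e+01,  1.61399793e+00, -2.81953561e+01,
        1.28327811e-02,  5.07337827e-03, -1.45438797e-06]), 'eef_pos': array([ 0.18104912, -0.64968106,  0.23040714]), 'tool_rot': array([-8.42466521e-04,  9.90776243e-01,  1.35505324e-01, -1.84693077e-04]), 'contact_force': array([0.44548787, 0.41795999, 0.82595571]), 'torque': array([-0.02111039,  0.00727888, -0.00532857]), 'grasp_force': 0.0, 'gripper_width': 0.9994363491654177}
```

View pics/scene0.png

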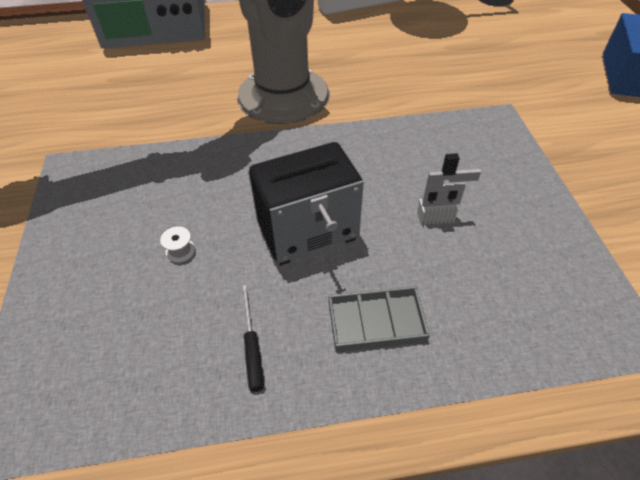

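View pics/top0.png

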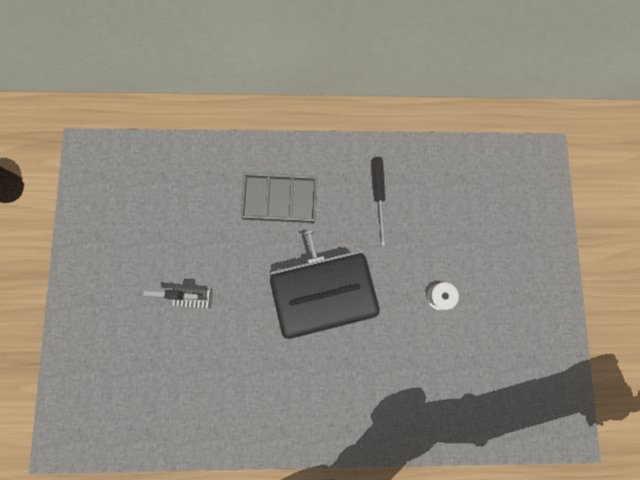

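The scene view shows the case at about (305,205) with its pin at (318,205)-(330,222), and the module at (443,195) with its lip pointing right. In the top view the case is at (325,295), the pin runs (318,260)-(308,233), the grip is near (175,295) and the lip points left. I'll zoom in on both for exact pixels.

```bash
python3 - <<'E'
import cv2,numpy as np
t=cv2.imread("pics/top0.png");s=cv2.imread("pics/scene0.png")
z=lambda im,u,v,w,h,k:cv2.resize(im[v:v+h,u:u+w],None,fx=k,fy=k,interpolation=cv2.INTER_CUBIC)
a=np.hstack([z(t,260,220,130,100,3),z(t,135,265,130,100,3)[:, :390]])
b=np.hstack([z(s,240,140,130,100,3),z(s,400,140,130,100,3)])
cv2.imwrite("pics/z0.png",np.vstack([a,b]))
E
```

```text
(no output)
```

View pics/z0.png

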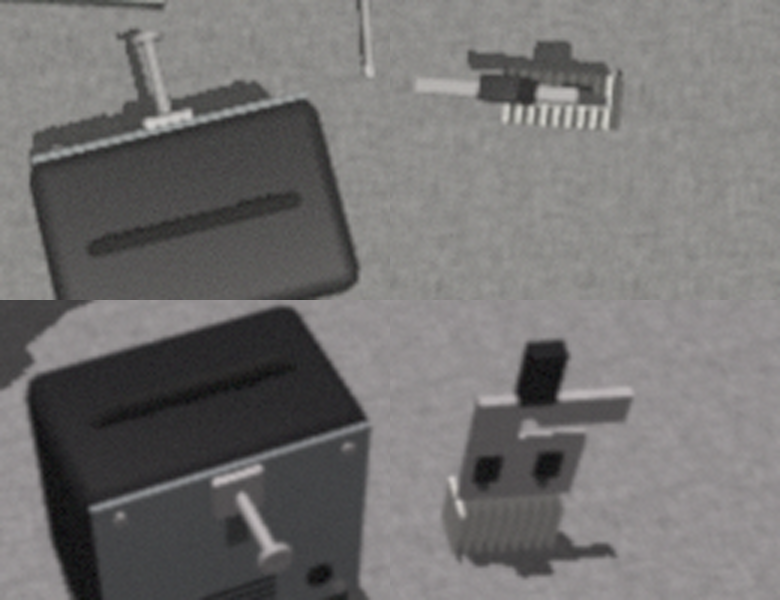

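The crops give sharp positions for the case's front top edge, the pin's head and root, the grip's top and the plate's top edge in both views. I'll triangulate from these.

```bash
cat > h.py <<'E'
import numpy as np
from scipy.spatial.transform import Rotation as Rn
def ray(c,p):
    d=c["R"].T@np.linalg.solve(c["K"],[p[0],p[1],1]);return -c["R"].T@c["t"],d
def onz(c,p,z):
    o,d=ray(c,p);return o+d*(z-o[2])/d[2]
def tri(c1,p1,c2,p2):
    A=[];b=[]
    for c,p in((c1,p1),(c2,p2)):
        o,d=ray(c,p);d=d/np.linalg.norm(d);P=np.eye(3)-np.outer(d,d);A.append(P);b.append(P@o)
    return np.linalg.lstsq(np.vstack(A),np.hstack(b),rcond=None)[0]
def R(o): return Rn.from_quat(np.roll(o["tool_rot"],-1)).as_matrix()
def to_tool(o,d): return np.round(R(o).T@np.array(d)/.5,4)
E
python3 - <<'E'
from h import *
T=np.load("top0.npz");S=np.load("scene0.npz")
p=lambda *a:print(a[0],np.round(a[1],4))
for n,c,a,b in(("caseT",T,(271,273.3),(361.7,252.3)),("caseS",S,(362.7,181.7),(270,209.3))):
    A,B=onz(c,a,.172),onz(c,b,.172);v=A-B;p(n,[*((A+B)/2),np.linalg.norm(v),np.degrees(np.arctan2(-v[0],v[1]))])
p("head",tri(T,(308.3,231.7),S,(331,224.3)));p("root",tri(T,(315,257.3),S,(321,205)))
p("grip",tri(T,(170.7,294.3),S,(452.3,155.7)));p("gripT",onz(T,(170.7,294.3),.169));p("gripS",onz(S,(452.3,155.7),.169))
A,B=onz(S,(480.7,170.7),.128),onz(S,(429.3,173.3),.128);v=A-B;p("lip",[*A,*B,np.linalg.norm(v),np.degrees(np.arctan2(-v[0],v[1]))])
p("lipT",onz(T,(143.7,293.7),.128))
E
```

```text
caseT [ 0.5332  0.0152  0.172   0.1662 13.0305]
caseS [5.40200e-01 1.21000e-02 1.72000e-01 1.66900e-01 1.27822e+01]
head [0.5927 0.0282 0.1546]
root [0.5456 0.0174 0.1524]
grip [0.4782 0.2702 0.1663]
gripT [0.4783 0.2705 0.169 ]
gripS [0.4811 0.2675 0.169 ]
lip [ 0.4875  0.3294  0.128   0.4781  0.2324  0.128   0.0974 -5.5094]
lipT [0.482  0.3316 0.128 ]
```

```bash
python3 -m crank '0.95 -0.67 -0.24 0 0 0 0;0.95 -0.67 -0.24 0 0 0 0;0.95 -0.67 -0.24 0 0 0 0;0.95 -0.67 -0.24 0 0 0 0;0.95 -0.67 -0.24 0 0 0 0;0.95 -0.67 -0.24 0 0 0 0;0.95 -0.67 -0.24 0 0 0 0;0.95 -0.67 -0.24 0 0 0 0;0.95 -0.67 -0.24 0 0 0 0;0.95 -0.67 -0.24 0 0 0 0;0.95 -0.67 -0.24 0 0 0 0;0.95 -0.67 -0.24 0 0 0 0;0.95 -0.67 -0.24 0 0 0 0;0.95 -0.67 -0.24 0 0 0 0'
python3 -m crank '0.114 -0.942 0.1 0 0 0.113 0;0.114 -0.942 0.1 0 0 0.113 0;0.114 -0.942 0.1 0 0 0.113 0;0.114 -0.942 0.1 0 0 0.113 0;0.114 -0.942 0.1 0 0 0.113 0;0.114 -0.942 0.1 0 0 0.113 0;0.114 -0.942 0.1 0 0 0.113 0;0.114 -0.942 0.1 0 0 0.113 0;0.114 -0.942 0.1 0 0 0.113 0;0.114 -0.942 0.1 0 0 0.113 0;0.114 -0.942 0.1 0 0 0.113 0;0.114 -0.942 0.1 0 0 0.113 0;0.114 -0.942 0.1 0 0 0.113 0'
python3 - <<'E'
from station import bot,eyes
import cv2,numpy as np
c=eyes.read_camera("wrist");cv2.imwrite("pics/w1.png",c["image"][:,:,::-1]);np.savez("w1.npz",**c)
o=bot.get_obs();print(o["eef_pos"],o["tool_rot"],o["q"],-c["R"].T@c["t"],c["R"])
E
```

```text
t: 1.5
eef_pos: [0.5492, -0.199, 0.3509]
tool_rot: [-0.0, 0.991, 0.137, -0.0]
contact_force: [-0.5, -0.3, -0.8]
gripper_width: 1.0
grasp_force: 0.0
t: 2.8
eef_pos: [0.4783, 0.2663, 0.301]
tool_rot: [0.001, 0.999, -0.043, -0.0]
contact_force: [0.0, -0.4, 0.9]
gripper_width: 0.997
grasp_force: 0.0
[0.47829648 0.26647583 0.30112925] [ 6.24502472e-04  9.99052331e-01 -4.35205566e-02  1.04910344e-04] [-0.18219309  0.25009656 -0.52649894  1.74739765  0.13602827  1.18079914
 -2.40501106] [0.54374672 0.26101781 0.44157473] [[-8.69496375e-02 -9.96212500e-01  6.44866934e-04]
 [-9.62665347e-01  8.41881705e-02  2.57269863e-01]
 [-2.56349743e-01  2.17487302e-02 -9.66339382e-01]]
```

View pics/w1.png

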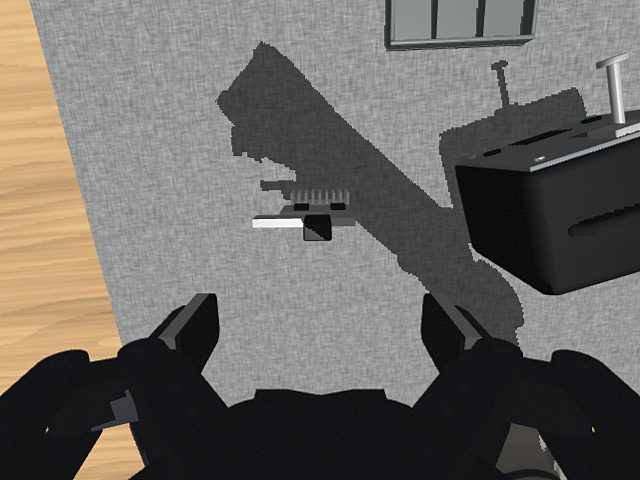

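The wrist view shows the lip (252-303, rows 217-227) level in the image, so it is aligned with the fingers. The grip block spans columns 304-331, with its rear top edge at row 241.

```bash
python3 - <<'E'
from h import *
W=np.load("w1.npz");T=np.load("top0.npz");S=np.load("scene0.npz");print(W["K"][0])
for p,z in(((304,241),.169),((331,241),.169),((252.5,218),.128),((252.5,227),.128),((303,227),.128),((354,225),.128)):print(p,np.round(onz(W,p,z),4))
head=(613.5,57);print("head W-T",tri(W,head,T,(308.3,231.7)),"W-S",tri(W,head,S,(331,224.3)))
E
```

```text
[338.06437687   0.         319.66293899]
(304, 241) [0.4741 0.28   0.169 ]
(331, 241) [0.4721 0.2576 0.169 ]
(252.5, 218) [0.4901 0.329  0.128 ]
(252.5, 227) [0.4815 0.3302 0.128 ]
(303, 227) [0.4773 0.2825 0.128 ]
(354, 225) [0.475  0.2342 0.128 ]
head W-T [0.59395343 0.03005367 0.15418937] W-S [0.59381293 0.02761119 0.15387469]
```

```bash
python3 -m crank '0.005 -0.004 0.1 0 0 0 0;0.005 -0.004 0.2 0 0 0 0;0.005 -0.004 0.27 0 0 0 0;0.005 -0.004 0.31 0 0 0 0;0.005 -0.004 0.342 0 0 0 0;0.005 -0.004 0.342 0 0 0 0;0.005 -0.004 0.342 0 0 0 0.3;0.005 -0.004 0.342 0 0 0 0.6;0.005 -0.004 0.342 0 0 0 1;0.005 -0.004 0.342 0 0 0 1;0.005 -0.004 0.342 0 0 0 1;0.005 -0.004 0.342 0 0 0 1;0.005 -0.004 0.342 0 0 0 1' 60
```

```text
t: 4.15
eef_pos: [0.4804, 0.2702, 0.131]
tool_rot: [0.0, 0.999, -0.042, 0.0]
contact_force: [-1.1, -3.1, 5.9]
gripper_width: 0.273
grasp_force: 59.0
```

```bash
python3 -m crank '0 0 -0.02 0 0 0 1;0 0 -0.06 0 0 0 1;0 0 -0.12 0 0 0 1;0 0 -0.2 0 0 0 1;0 0 -0.28 0 0 0 1;0 0 -0.36 0 0 0 1;0 0 -0.42 0 0 0 1;0 0 -0.458 0 0 0 1;0 0 -0.458 0 0 0 1;0 0 -0.458 0 0 0 1'
python3 -m crank '0.02 0.04 0 0 0 0 1;0.04 0.1 0 0 0 -0.02 1;0.07 0.17 0 0 0 -0.03 1;0.1 0.24 0 0 0 -0.04 1;0.14 0.31 0 0 0 -0.05 1;0.17 0.38 0 0 0 -0.06 1;0.2 0.45 0 0 0 -0.07 1;0.22 0.51 0 0 0 -0.08 1;0.24 0.55 0 0 0 -0.09 1;0.25 0.572 0 0 0 -0.1 1;0.25 0.572 0 0 0 -0.1 1;0.25 0.572 0 0 0 -0.1 1;0.25 0.572 0 0 0 -0.1 1'
python3 - <<'E'
from station import bot,eyes
import cv2,numpy as np
c=eyes.read_camera("scene");z=lambda im,u,v,w,h,k:cv2.resize(im[v:v+h,u:u+w],None,fx=k,fy=k,interpolation=cv2.INTER_CUBIC)
w=eyes.read_camera("wrist");np.savez("w2.npz",**w)
cv2.imwrite("pics/c2.png",np.hstack([z(c["image"],220,60,200,240,2),cv2.resize(w["image"],(400,480))[:, :]])[:,:,::-1])
o=bot.get_obs();print(o["contact_force"],o["eef_pos"])
E
```

```text
t: 5.15
eef_pos: [0.4794, 0.2706, 0.3585]
tool_rot: [0.0, 0.999, -0.041, -0.0]
contact_force: [-0.9, -0.5, -4.9]
gripper_width: 0.275
grasp_force: 59.2
t: 6.45
eef_pos: [0.5802, -0.023, 0.3585]
tool_rot: [-0.0, 0.993, 0.116, -0.001]
contact_force: [1.2, 0.0, -4.0]
gripper_width: 0.274
grasp_force: 59.7
[ 0.78689325  1.06068922 -3.98589057] [ 0.58043741 -0.02320357  0.35907802]
```

View pics/c2.png

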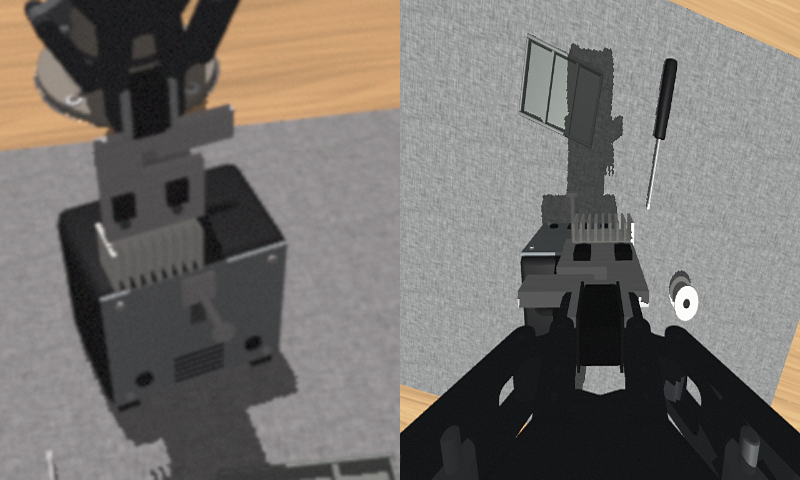

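The scene and wrist views show the module upright and square in the gripper, above and to the left of the pin (pin at about (205,300) in the left half), with the lip pointing over it. Next I'll descend and feel for the pin.

```bash
python3 -m crank '0 0.005 0.05 0 0 0 1;0 0.005 0.12 0 0 0 1;0 0.005 0.19 0 0 0 1;0 0.005 0.25 0 0 0 1;0 0.005 0.29 0 0 0 1;0 0.005 0.31 0 0 0 1;0 0.005 0.32 0 0 0 1;0 0.005 0.324 0 0 0 1;0 0.005 0.324 0 0 0 1;0 0.005 0.324 0 0 0 1'
python3 - <<'E'
from station import bot,eyes
import cv2,numpy as np
c=eyes.read_camera("scene");np.savez("s3.npz",**c)
cv2.imwrite("pics/c3.png",cv2.resize(c["image"][120:270,240:400],None,fx=4,fy=4,interpolation=cv2.INTER_CUBIC)[:,:,::-1])
E
```

```text
t: 7.55
eef_pos: [0.5821, -0.027, 0.1984]
tool_rot: [0.0, 0.993, 0.115, 0.001]
contact_force: [0.0, -0.0, -4.6]
gripper_width: 0.278
grasp_force: 59.5
```

View pics/c3.png

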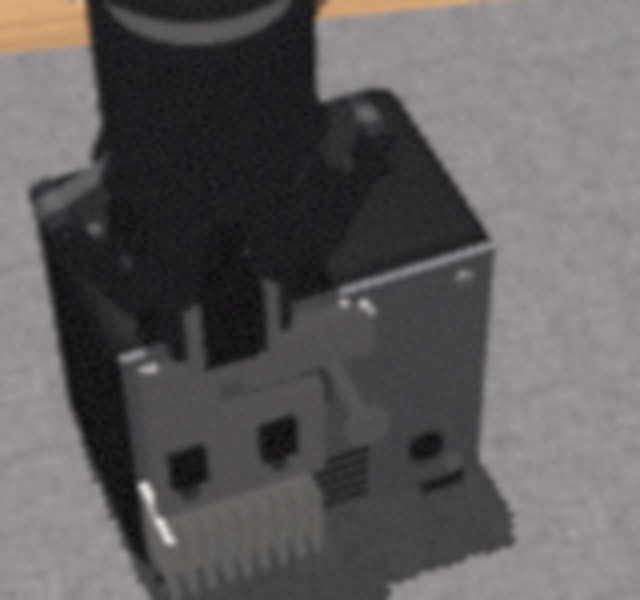

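The lip lies above the pin, which shows just past the lower lip's end at about (345,400). I'll go down in small steps.

```bash
python3 -m crank '0 0 0.003 0 0 0 1;0 0 0.006 0 0 0 1;0 0 0.009 0 0 0 1;0 0 0.012 0 0 0 1;0 0 0.014 0 0 0 1;0 0 0.016 0 0 0 1;0 0 0.016 0 0 0 1;0 0 0.016 0 0 0 1'
python3 -m crank '0 0 0.002 0 0 0 1;0 0 0.002 0 0 0 1'
```

```text
t: 8.4
eef_pos: [0.5814, -0.0271, 0.1893]
tool_rot: [0.0, 0.993, 0.115, 0.0]
contact_force: [0.8, -0.7, -3.1]
gripper_width: 0.274
grasp_force: 59.5
t: 8.6
eef_pos: [0.5813, -0.0271, 0.1882]
tool_rot: [-0.0, 0.993, 0.115, -0.0]
contact_force: [-0.6, 0.3, -4.6]
gripper_width: 0.273
grasp_force: 59.5
```

```bash
python3 -m crank '0 0 0.002 0 0 0 1;0 0 0.002 0 0 0 1'; python3 -m crank '0 0 0.002 0 0 0 1;0 0 0.002 0 0 0 1'
```

```text
t: 8.8
eef_pos: [0.5813, -0.0271, 0.1872]
tool_rot: [-0.0, 0.993, 0.115, -0.0]
contact_force: [0.1, -0.5, -4.0]
gripper_width: 0.271
grasp_force: 59.5
t: 9.0
eef_pos: [0.5813, -0.0271, 0.1862]
tool_rot: [-0.0, 0.993, 0.115, -0.0]
contact_force: [-0.1, -0.1, -4.5]
gripper_width: 0.274
grasp_force: 59.5
```

```bash
python3 -m crank '0 0 0.002 0 0 0 1;0 0 0.002 0 0 0 1;0 0 0.002 0 0 0 1'
```

```text
t: 9.3
eef_pos: [0.5814, -0.027, 0.1853]
tool_rot: [-0.0, 0.993, 0.115, -0.0]
contact_force: [-0.0, -0.3, -4.2]
gripper_width: 0.274
grasp_force: 59.5
```

```bash
python3 -m crank '0 0 0.002 0 0 0 1;0 0 0.002 0 0 0 1;0 0 0.002 0 0 0 1'
```

```text
t: 9.6
eef_pos: [0.5813, -0.0271, 0.1843]
tool_rot: [-0.0, 0.993, 0.115, -0.0]
contact_force: [-0.4, -0.0, -4.5]
gripper_width: 0.271
grasp_force: 59.5
```

```bash
python3 -m crank '0 0 0.001 0 0 0 1;0 0 0.002 0 0 0 1;0 0 0.002 0 0 0 1'
```

```text
t: 9.9
eef_pos: [0.5813, -0.0271, 0.1832]
tool_rot: [0.0, 0.993, 0.115, -0.0]
contact_force: [0.3, -0.2, -4.3]
gripper_width: 0.274
grasp_force: 59.5
```

```bash
python3 -m crank '0 0 0.001 0 0 0 1;0 0 0.002 0 0 0 1;0 0 0.002 0 0 0 1'
```

```text
t: 10.2
eef_pos: [0.5813, -0.0271, 0.1822]
tool_rot: [0.0, 0.993, 0.115, -0.0]
contact_force: [-0.3, -0.2, -4.6]
gripper_width: 0.271
grasp_force: 59.5
```

```bash
python3 -m crank '0 0 0.001 0 0 0 1;0 0 0.002 0 0 0 1;0 0 0.002 0 0 0 1'
```

```text
t: 10.5
eef_pos: [0.5815, -0.0271, 0.1818]
tool_rot: [0.0, 0.993, 0.115, 0.0]
contact_force: [-1.6, -0.3, 0.5]
gripper_width: 0.271
grasp_force: 60.3
```

Contact is at TCP z of about 0.182: the force rose by about 5 N. I'll ease off slightly and slide in short, monitored stretches.

```bash
python3 -m crank '0 -0.004 -0.0004 0 0 0 1;0 -0.008 -0.0004 0 0 0 1;0 -0.012 -0.0004 0 0 0 1;0 -0.016 -0.0004 0 0 0 1;0 -0.02 -0.0004 0 0 0 1;0 -0.02 -0.0004 0 0 0 1'
```

```text
t: 11.1
eef_pos: [0.5793, -0.0169, 0.1817]
tool_rot: [-0.0, 0.993, 0.115, 0.0]
contact_force: [0.4, -4.0, 1.3]
gripper_width: 0.275
grasp_force: 60.2
```

```bash
python3 -m crank '0 -0.004 -0.0005 0 0 0 1;0 -0.008 -0.0005 0 0 0 1;0 -0.012 -0.0005 0 0 0 1;0 -0.016 -0.0005 0 0 0 1;0 -0.02 -0.0005 0 0 0 1;0 -0.02 -0.0005 0 0 0 1'
```

```text
t: 11.7
eef_pos: [0.5766, -0.0068, 0.1817]
tool_rot: [-0.0, 0.993, 0.116, -0.0]
contact_force: [-0.4, -2.7, 0.4]
gripper_width: 0.272
grasp_force: 60.0
```

```bash
python3 -m crank '0 -0.004 -0.0003 0 0 0 1;0 -0.008 -0.0003 0 0 0 1;0 -0.012 -0.0003 0 0 0 1;0 -0.016 -0.0003 0 0 0 1;0 -0.02 -0.0003 0 0 0 1;0 -0.02 -0.0003 0 0 0 1'
```

```text
t: 12.3
eef_pos: [0.5741, 0.003, 0.1817]
tool_rot: [-0.0, 0.993, 0.116, -0.0]
contact_force: [1.1, -0.5, -1.9]
gripper_width: 0.273
grasp_force: 59.7
```

```bash
python3 -m crank '0 -0.004 -0.0003 0 0 0 1;0 -0.008 -0.0003 0 0 0 1;0 -0.012 -0.0003 0 0 0 1;0 -0.016 -0.0003 0 0 0 1;0 -0.02 -0.0003 0 0 0 1;0 -0.02 -0.0003 0 0 0 1'
```

```text
t: 12.9
eef_pos: [0.5719, 0.0126, 0.1819]
tool_rot: [-0.0, 0.993, 0.116, -0.0]
contact_force: [0.0, -0.0, -3.9]
gripper_width: 0.274
grasp_force: 59.7
```

```bash
python3 -m crank '0 0 0.0006 0 0 0 1;0 -0.003 0.0008 0 0 0 1;0 -0.006 0.0008 0 0 0 1;0 -0.006 0.0008 0 0 0 1'
```

```text
t: 13.3
eef_pos: [0.5715, 0.015, 0.1817]
tool_rot: [-0.0, 0.993, 0.115, 0.0]
contact_force: [0.0, 0.7, -2.9]
gripper_width: 0.273
grasp_force: 59.7
```

```bash
python3 -m crank '0 -0.002 0 0 0 0 1;0 -0.004 0 0 0 0 1;0 -0.004 0 0 0 0 1'
```

```text
t: 13.6
eef_pos: [0.571, 0.017, 0.1816]
tool_rot: [-0.0, 0.993, 0.115, -0.0]
contact_force: [-0.9, -0.7, -3.4]
gripper_width: 0.275
grasp_force: 59.7
```

```bash
python3 -m crank '0 -0.001 0.0004 0 0 0 1;0 -0.002 0.0004 0 0 0 1;0 -0.002 0.0004 0 0 0 1'
```

```text
t: 13.9
eef_pos: [0.5707, 0.0179, 0.1814]
tool_rot: [-0.0, 0.993, 0.115, -0.0]
contact_force: [0.7, 0.6, -3.7]
gripper_width: 0.276
grasp_force: 59.7
```

```bash
python3 -m crank '0 -0.001 0 0 0 0 1;0 -0.002 0 0 0 0 1;0 -0.002 0 0 0 0 1'
```

```text
t: 14.2
eef_pos: [0.5705, 0.0188, 0.1814]
tool_rot: [-0.0, 0.993, 0.115, -0.0]
contact_force: [0.3, 0.4, -4.0]
gripper_width: 0.272
grasp_force: 59.7
```

```bash
python3 -m crank '0 -0.001 0 0 0 0 1;0 -0.002 0 0 0 0 1;0 -0.002 0 0 0 0 1'
```

```text
t: 14.5
eef_pos: [0.5703, 0.0198, 0.1815]
tool_rot: [-0.0, 0.993, 0.115, 0.0]
contact_force: [0.1, -0.1, -4.3]
gripper_width: 0.272
grasp_force: 59.7
```

```bash
python3 -m crank '0 -0.001 0 0 0 0 1;0 -0.002 0 0 0 0 1;0 -0.003 0 0 0 0 1;0 -0.004 0 0 0 0 1;0 -0.004 0 0 0 0 1'
```

```text
t: 15.0
eef_pos: [0.5699, 0.0217, 0.1815]
tool_rot: [-0.0, 0.993, 0.115, 0.0]
contact_force: [-0.1, -0.9, -4.4]
gripper_width: 0.272
grasp_force: 59.7
```

```bash
python3 -m crank '0 -0.001 0 0 0 0 1;0 -0.002 0 0 0 0 1;0 -0.002 0 0 0 0 1'
```

```text
t: 15.3
eef_pos: [0.5697, 0.0227, 0.1814]
tool_rot: [-0.0, 0.993, 0.115, 0.0]
contact_force: [-0.3, -0.6, -4.4]
gripper_width: 0.273
grasp_force: 59.7
```

```bash
python3 -m crank '0 -0.001 0 0 0 0 1;0 -0.002 0 0 0 0 1;0 -0.002 0 0 0 0 1'
```

```text
t: 15.6
eef_pos: [0.5695, 0.0234, 0.1815]
tool_rot: [0.0, 0.993, 0.115, 0.0]
contact_force: [0.8, -0.7, -5.1]
gripper_width: 0.268
grasp_force: 59.4
```

```bash
python3 -m crank '0 -0.001 0 0 0 0 1;0 -0.002 0 0 0 0 1;0 -0.002 0 0 0 0 1'
```

```text
t: 15.9
eef_pos: [0.5694, 0.0237, 0.1815]
tool_rot: [0.001, 0.993, 0.115, 0.0]
contact_force: [1.6, -3.3, -5.2]
gripper_width: 0.272
grasp_force: 59.5
```

The end wall is felt at about 3 N. I'll back off a little to centre the pin, then lower.

```bash
python3 -m crank '0 0.003 0 0 0 0 1;0 0.0034 0 0 0 0 1;0 0.0034 0.002 0 0 0 1;0 0.0034 0.004 0 0 0 1;0 0.0034 0.006 0 0 0 1;0 0.0034 0.008 0 0 0 1;0 0.0034 0.01 0 0 0 1;0 0.0034 0.01 0 0 0 1'
```

```text
t: 16.7
eef_pos: [0.5695, 0.0229, 0.1762]
tool_rot: [-0.0, 0.993, 0.115, -0.0]
contact_force: [-0.3, 0.1, -4.1]
gripper_width: 0.271
grasp_force: 59.7
```

```bash
python3 -m crank '0 0 0.001 0 0 0 1;0 0 0.002 0 0 0 1;0 0 0.002 0 0 0 1'
```

```text
t: 17.0
eef_pos: [0.5696, 0.0229, 0.1754]
tool_rot: [-0.0, 0.993, 0.115, -0.0]
contact_force: [0.6, 0.6, -4.3]
gripper_width: 0.274
grasp_force: 59.7
```

```bash
python3 -m crank '0 0 0.001 0 0 0 1;0 0 0.002 0 0 0 1;0 0 0.002 0 0 0 1'
```

```text
t: 17.3
eef_pos: [0.5696, 0.0228, 0.1744]
tool_rot: [0.0, 0.993, 0.115, -0.0]
contact_force: [0.1, -0.3, -4.4]
gripper_width: 0.275
grasp_force: 59.7
```

```bash
python3 -m crank '0 0 0.001 0 0 0 1;0 0 0.001 0 0 0 1;0 0 0.001 0 0 0 1'
```

```text
t: 17.6
eef_pos: [0.5696, 0.0229, 0.1739]
tool_rot: [0.0, 0.993, 0.115, -0.0]
contact_force: [0.6, 0.2, -4.0]
gripper_width: 0.274
grasp_force: 59.7
```

```bash
python3 -m crank '0 0 0.001 0 0 0 1;0 0 0.001 0 0 0 1;0 0 0.001 0 0 0 1'
```

```text
t: 17.9
eef_pos: [0.5697, 0.0229, 0.1736]
tool_rot: [0.0, 0.993, 0.115, 0.0]
contact_force: [-0.8, 0.2, -3.1]
gripper_width: 0.275
grasp_force: 59.9
```

```bash
python3 -m crank '0 0 0.0006 0 0 0 1;0 0 0.0006 0 0 0 1;0 0 0.0006 0 0 0 1' 20
```

```text
t: 18.2
eef_pos: [0.5698, 0.0229, 0.1735]
tool_rot: [0.0, 0.993, 0.115, 0.0]
contact_force: [-1.1, 0.5, 1.0]
gripper_width: 0.276
grasp_force: 60.2
```

```bash
python3 -m crank '0 0 0 0 0 0 0.74;0 0 0 0 0 0 0.72;0 0 0 0 0 0 0.7;0 0 0 0 0 0 0.67;0 0 0 0 0 0 0.63;0 0 0 0 0 0 0.58;0 0 0 0 0 0 0.5;0 0 0 0 0 0 0.4;0 0 0 0 0 0 0.4;0 0 0 0 0 0 0.4'
python3 - <<'E'
from station import bot,eyes
import cv2,numpy as np
c=eyes.read_camera("scene")
cv2.imwrite("pics/c4.png",cv2.resize(c["image"][120:270,240:400],None,fx=4,fy=4,interpolation=cv2.INTER_CUBIC)[:,:,::-1])
E
```

```text
t: 19.2
eef_pos: [0.5696, 0.0229, 0.1732]
tool_rot: [-0.0, 0.993, 0.115, 0.0]
contact_force: [0.4, -0.1, 0.3]
gripper_width: 0.601
grasp_force: 0.0
```

View pics/c4.png

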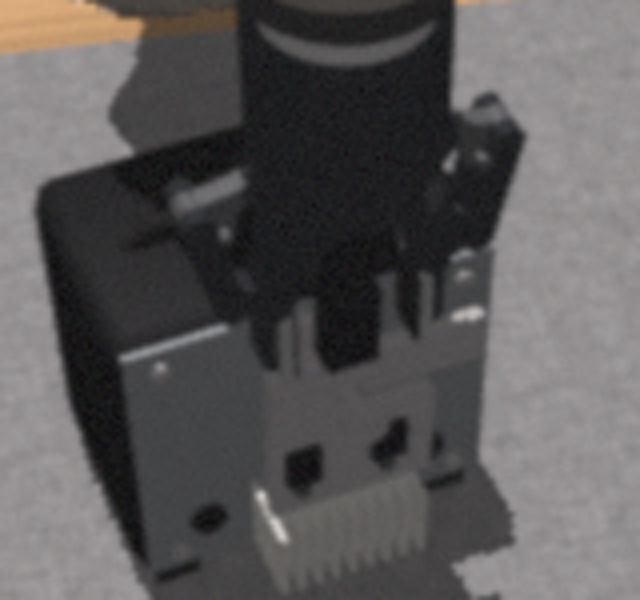

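The picture shows the module hanging upright on the pin (block at (340,540)), clear of the opened fingers. I'll retreat straight up and let it settle.

```bash
python3 -m crank '0 0 -0.01 0 0 0 0.3;0 0 -0.03 0 0 0 0.3;0 0 -0.06 0 0 0 0.3;0 0 -0.1 0 0 0 0.3;0 0 -0.16 0 0 0 0.3;0 0 -0.22 0 0 0 0.3;0 0 -0.28 0 0 0 0.3;0 0 -0.3 0 0 0 0.3;0 0 -0.3 0 0 0 0.3;0 0 -0.3 0 0 0 0.3;0 0 -0.3 0 0 0 0.3;0 0 -0.3 0 0 0 0.3;0 0 -0.3 0 0 0 0.3;0 0 -0.3 0 0 0 0.3;0 0 -0.3 0 0 0 0.3'
python3 - <<'E'
from station import eyes
import cv2
a=[]
for i in range(8):
    c=eyes.read_camera("scene")["image"]
    a.append(c)
print(cv2.absdiff(cv2.blur(a[0],(5,5)),cv2.blur(a[-1],(5,5)))[120:270,240:400].max())
cv2.imwrite("pics/c5.png",cv2.resize(a[-1][120:270,240:400],None,fx=4,fy=4,interpolation=cv2.INTER_CUBIC)[:,:,::-1])
E
```

```text
t: 20.75
eef_pos: [0.5696, 0.0229, 0.3229]
tool_rot: [-0.0, 0.993, 0.115, -0.0]
contact_force: [-0.0, 0.1, -0.3]
gripper_width: 0.702
grasp_force: 0.0
7
```

View pics/c5.png

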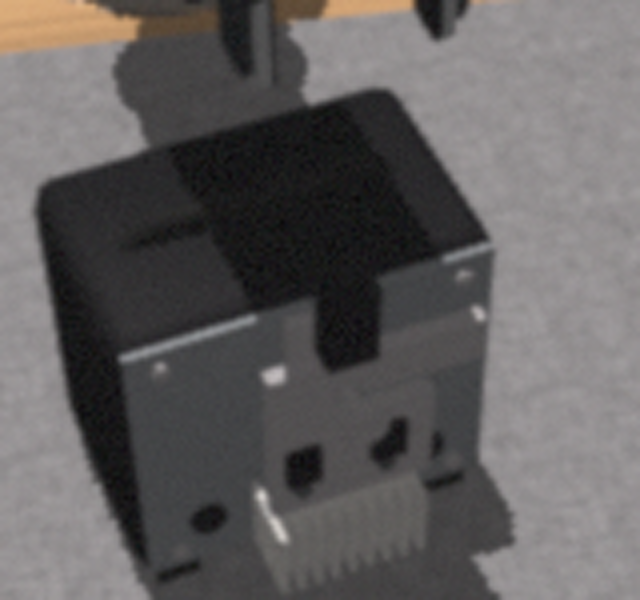

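The picture shows the module hanging upright and still at the pin, with the pin's head in front of the plate near (385,430) and the gripper well clear. Handing in.

```bash
python3 -c "from station import ticket;print(ticket.hand_in())"
```

```text
the job is handed in; nothing more can be done
None
```

The heat-sink module hangs free and still on the case's pin with the gripper clear; contact stayed light (about 6 N at most in the readings), the whole run took about 21 s, and the job is handed in.

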